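# Strip a trial-fitted gear unit into its measuring nests

## Robot

A 7-joint arm with a two-finger parallel gripper is mounted at the origin on a cart in front of the work surface, level with it; the furniture and walls round the work are solid. World frame = base frame: x ahead of the robot, y to its left, z up, the work surface at z = 0. Lengths are in m, angles in rad, forces in N, time in s.
With the tool pointing down it reaches from about 0.4 to 0.85 m from the base axis. Payload 10.4 kg.
Tool frame: the origin (TCP) lies at the very end of the fingers, on their centre line; the grasp point (between the pads) lies 19 mm behind it (r.pinch_z is the distance from the TCP to the grasp point, in m); z points along the fingers, y is the line along which they close (so a half turn about z gives the same grasp; the last joint's range is limited). The gripper opens to 87 mm and grips with 3 to 60 N. Pads are 19 mm wide; open, the fingers measure 117 mm over their backs; the gripper's body (75 mm by 190 mm) begins 51 mm behind the grasp point.
Start: joints at [1.217, 0.332, -0.065, 1.46, 0.022, 1.35, -0.088], TCP at [0.203, -0.591, 0.223] pointing down, gripper open.
Joint ranges: [-2.6, 2.6], [-0.5, 2.12], [-1.47, 1.34], [0.16, 2.42], [-1.27, 4.41], [0.06, 2.06], [-2.6, 2.6]. Speed limits (rad/s): [2.22, 2.22, 2.79, 2.79, 3.14, 3.14, 3.14].

## Interface

Orientations are given as a unit quaternion [x, y, z, w].
In Python, from bench import r, camera gives the robot as it stands. The module is installed in compiled form; this text tells all that it offers.
- The arm moves only by the shell command python3 -m pendant 'ROWS' [FORCE]. ROWS is JSON, a list of rows, each an object with "dp": the shift along the tool's x, y, z as a fraction of full scale, a list of three; "rotation": the turn, a rotation vector about the tool's x, y, z as a fraction of full scale, a list of three; "jaw": the opening, from 0 (shut) to 1 (fully open). A call has 1 to 8 rows; each row is the pose to reach, as a shift and turn from the pose commanded when the call began, along the tool's axes at that moment, turning the shorter way round; what a row does not reach only later rows make up. Full scale, the value 1, is 0.15 m for a shift and 2 pi rad for a turn. A row lasts 1/8 s, in which the tool goes at most 62.5 mm and 10.7 degrees, less where a joint would pass 70% of its speed; a pose out of reach is approached as far as the arm can. A call with a number of a shift or a turn outside -1 to 1 is refused whole. A call with a gripper value outside its range is refused whole. The fingers move at their own pace and stop on an object; FORCE is the grip in N (left out, the last holds). Time passes only in rows, so rows that repeat a pose let the fingers close. It gives the time, the measured TCP pose, the force, the opening and the grip force at its end, in the units of the state.
- r.read_state(): the state, without advancing time (a new reading comes with each control period).
- camera(name): name is "side" or "top"; returns a dict with "image" (480x640x3 uint8, red, green, blue), "z_map" (480x640 float32, m along the optical axis (not along the pixel's ray), 0 where there is no reading), "mtx" (3x3 intrinsics, pixels), "distortion" ([k1, k2, p1, p2, k3] as OpenCV has them; the pictures are not rectified), "T" (4x4, takes a point from camera to world coordinates). Camera axes: x right, y down, z forward; pixel columns grow to the right and rows downward; lengths in m; the calibration is good to about 2 mm. A picture is of the moment at which its call begins.
- r.close_job(): hands the job in; it is judged then, once.
The state is a dict: "time": time; "joint_positions": joint angles; "joint_vel": joint speeds; "joint_torque": joint torques, N m; "ee_pos": TCP position; "eef_rot": TCP orientation; "ft_force": force on the tool from outside, world axes, zero at the start; "torque": the same for the moment, N m; "width": finger opening in m; "grip_force": force on a finger pad.
Only numpy, scipy, OpenCV 4.12 (cv2) and the standard library are available. Lean on these libraries where they do the work, as an engineer would, in place of code of your own. Each camera call takes 0.05 s, during which the arm holds its last target. There are 200 camera calls.

## Task

The trial-fitted gear unit has to be taken apart for measuring: starting from the top, lift off the ring gauge, the gear, the flange and last the housing, and lay each one upright and flat in the pocket of the white nest that is made for it. Lower every part in gently, do not drop or tip any, and leave the drilled steel block and the micrometer where they lie.

Things in the scene. Friction and masses are not known exactly. Their poses are not given: they have to be found in the camera images.
- ring: ring gauge on top of the stack: plain thick steel ring, 50 mm outside diameter, 18 mm tall, about 25 mm bore, 0.24 kg. Origin: centre of its underside; z is the axis, up. At the start its underside is 73 mm above the granite. Grasp across the outside, above the lowest 6 mm that go into the pocket.
- gear: steel spur gear with 24 teeth under the ring gauge, 59 mm diameter; toothed disc 12 mm thick, with a small hub on top (total 18 mm) that stands in the ring gauge's bore, 0.16 kg. Origin: centre of its underside; z up. At the start its underside is 61 mm above the granite. Grasp the upper half of the disc across the teeth: its lowest 6 mm go into the pocket.
- flange: turned steel flange under the gear: 68 mm round foot, 10 mm thick, with six holes, and a 44 mm hub that makes it 27 mm tall; 0.34 kg. Origin: centre of its underside; z up. At the start its underside is 34 mm above the granite. Grasp the hub.
- housing: cast light-metal housing at the foot of the stack, standing on the granite: block 64 mm (its x) by 88 mm (its y), upper face 34 mm above its underside, 0.46 kg. Origin: centre of its underside; z up. Grasp across the 64 mm. It may go into its nest either way round.
- ring_nest: nest for the ring gauge. White plastic block, 80 x 80 mm (the smallest), 12 mm tall, fixed on the granite, with a pocket in its top: round 58 mm at the floor, 6 mm deep, walls flaring out 5 mm to the mouth; a small steel pin, 9 mm thick and 9 mm tall, stands on the floor for the ring's bore. Origin: centre of the block's underside, pocket floor 6 mm above it; z up.
- gear_nest: nest for the gear. White plastic block, 90 x 90 mm, 12 mm tall, fixed on the granite, with a pocket in its top: round 67 mm at the floor, 6 mm deep, walls flaring out 5 mm to the mouth; a dark centre hole is marked on the floor. Origin: centre of the block's underside, pocket floor 6 mm above it; z up.
- flange_nest: nest for the flange. White plastic block, 100 x 100 mm (the largest square one), 12 mm tall, fixed on the granite, with a pocket in its top: round 76 mm at the floor, 6 mm deep, walls flaring out 5 mm to the mouth; six dark relief holes in a circle on the floor. Origin: centre of the block's underside, pocket floor 6 mm above it; z up.
- housing_nest: nest for the housing. White plastic block, 100 mm (its x) by 124 mm (its y), 12 mm tall, fixed on the granite, with a pocket in its top: rectangular 72 mm (x) by 96 mm (y) at the floor, 6 mm deep, walls flaring out 5 mm to the mouth. Origin: centre of the block's underside, pocket floor 6 mm above it; z up; the housing's long side goes along y.
- steel_block: bystander: drilled steel block, 50 x 75 x 25 mm, lying among the nests; not to be moved. Origin: centre of its underside.
- micrometer: bystander: micrometer, 45 x 134 x 17 mm, lying beside the nests; not to be moved. Origin: centre of its underside.
Mind the look-alikes: they are no part of the job. What is shaped like the housing but pink is not meant.

How it is judged:
By the outcome, as a careful person would: the job done as asked, in the order asked, and still so for the second after the job is handed in, with the robot touching nothing.
It also fails if it takes over 131 s, if anything falls off the work surface, if the arm or the gripper's body presses on something with over 40 N, if the wrist force passes 120 N, or if a joint passes its speed limit or range.

## Working session

There is one attempt and no reset: what is moved stays moved. The work goes in short steps, Python scripts to look and compute and a shell command to move; the robot and the scene stay as the last step left them, time stands still between calls to the robot, and variables do not carry over. Pictures are saved under pics/ and viewed, at most 15 in all, crops included, and the job is handed in when it is done.

```bash
mkdir -p pics
cat > h.py <<'E'
import numpy as np, cv2
from bench import r, camera
from scipy.spatial.transform import Rotation as R
def snap(n):
    c=camera(n); return c
def cloud(c):
    h,w=c["z_map"].shape
    u,v=np.meshgrid(np.arange(w),np.arange(h))
    p=cv2.undistortPoints(np.stack([u,v],-1).reshape(-1,1,2).astype(np.float64),c["mtx"],np.array(c["distortion"])).reshape(h,w,2)
    z=c["z_map"]; P=np.stack([p[...,0]*z,p[...,1]*z,z],-1)
    W=P@c["T"][:3,:3].T+c["T"][:3,3]; W[z==0]=np.nan
    return W
E
python3 - <<'E'
from h import *
for n in("top","side"):
    c=camera(n); cv2.imwrite(f"pics/{n}0.png",c["image"][...,::-1]); print(n,c["T"].round(3).tolist(),c["mtx"].round(1).tolist())
    np.savez(f"{n}0.npz",**c)
s=r.read_state(); print({k:np.round(v,3).tolist() for k,v in s.items()}, r.pinch_z); print(R.from_quat(s["eef_rot"]).as_matrix().round(3))
E
```

```text
top [[-0.002, -0.99, 0.14, 0.48], [-1.0, 0.0, -0.013, -0.091], [0.012, -0.14, -0.99, 1.135], [0.0, 0.0, 0.0, 1.0]] [[479.0, 0.0, 322.0], [0.0, 479.0, 232.8], [0.0, 0.0, 1.0]]
side [[-0.838, -0.269, 0.476, 0.022], [-0.546, 0.431, -0.718, 0.819], [-0.012, -0.861, -0.508, 0.705], [0.0, 0.0, 0.0, 1.0]] [[597.1, 0.0, 310.9], [0.0, 597.1, 233.6], [0.0, 0.0, 1.0]]
{'time': 0.1, 'joint_positions': [1.217, 0.333, -0.065, 1.461, 0.022, 1.35, -0.088], 'joint_vel': [0.0, 0.001, -0.002, -0.003, 0.0, 0.001, -0.0], 'joint_torque': [0.002, -62.455, 0.025, -39.072, -0.061, 0.036, 0.0], 'ee_pos': [0.203, -0.591, 0.222], 'eef_rot': [0.986, 0.165, -0.0, -0.001], 'ft_force': [-0.622, -0.005, 0.599], 'torque': [-0.027, -0.002, -0.001], 'grip_force': 0.0, 'width': 0.087} 0.0187
[[ 0.946  0.325 -0.001]
 [ 0.325 -0.946  0.001]
 [-0.    -0.001 -1.   ]]
```

View pics/top0.png

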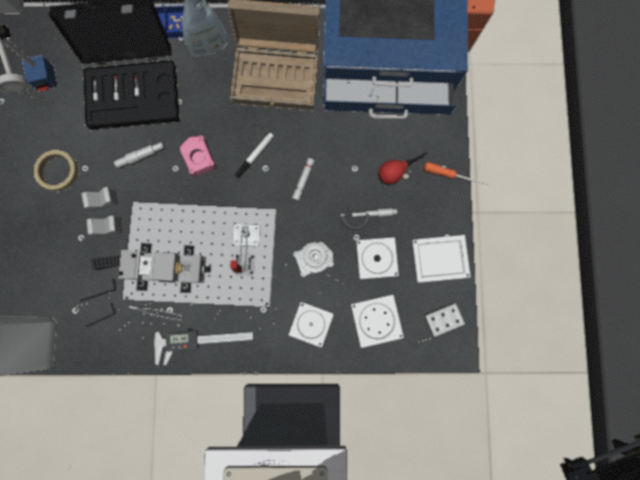

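View pics/side0.png

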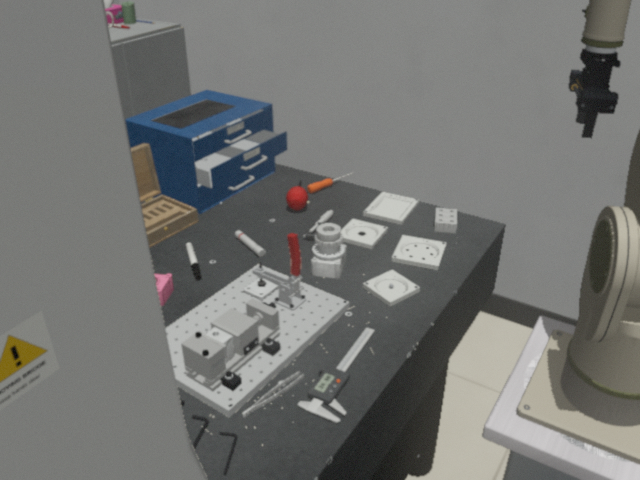

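The top picture shows the stack at about (315,257), with the toggle clamp and its plate to its left. The nests are at (378,257) with a dark centre, (442,258) rectangular, (311,324) and (378,321) with six holes. The steel block is at (445,320) and the micrometer at (375,213). Next I'll measure the nests and the stack from both views.

```bash
cat > m.py <<'E'
from h import *
# nests: white blobs, contour pixels -> rays onto plane z=0.012 ; check heights from the depth
def ray(c,px,z):
    p=cv2.undistortPoints(np.array(px,float).reshape(-1,1,2),c["mtx"],np.array(c["distortion"])).reshape(-1,2)
    d=np.c_[p,np.ones(len(p))]@c["T"][:3,:3].T; o=c["T"][:3,3]
    return o+d*((z-o[2])/d[:,2])[:,None]
if __name__=="__main__":
  seeds={"top":{"A":(360,257),"H":(442,258),"B":(300,328),"F":(378,321)},"side":{"A":(350,225),"H":(391,207),"B":(375,288),"F":(400,248)}}
  for n in("top","side"):
    c=dict(np.load(f"{n}0.npz")); W=cloud(c); im=c["image"]
    print(n,"granite z",np.nanmedian(W[(abs(W[...,0]-.55)<.3)&(abs(W[...,1]+.15)<.3)][:,2]))
    m=((im.min(-1)>140)&(W[...,2]<.03)&(W[...,2]>-.02)).astype(np.uint8)
    k,lab,st,_=cv2.connectedComponentsWithStats(m)
    for i in range(1,k):
        if st[i,4]<600: continue
        cnt=max(cv2.findContours((lab==i).astype(np.uint8),0,1)[0],key=cv2.contourArea)
        P=ray(c,cnt.reshape(-1,2),.012)
        if np.linalg.norm(np.ptp(P[:,:2],axis=0))>.25: continue
        (cx,cy),(w,h),a=cv2.minAreaRect((P[:,:2]*1000).astype(np.float32))
        Z=W[lab==i][:,2]
        print(st[i,:4],"c",round(cx,1),round(cy,1),"size",round(w,1),round(h,1),"ang",round(a,1),"z med",np.nanmedian(Z).round(4))
    # stack
    S=W[(abs(W[...,0]-.45)<.3)&(abs(W[...,1]+.09)<.06)&(W[...,2]>.08)&(W[...,2]<.1)]
    print("n top pts",len(S),np.nanmin(S,0) if len(S) else"", np.nanmax(S,0) if len(S) else "",np.nanmedian(S,0) if len(S) else "")
  a=cv2.imread("pics/top0.png")[190:360,280:480]; b=cv2.imread("pics/side0.png")[180:310,300:470]
  a=cv2.resize(a,(800,600),interpolation=cv2.INTER_CUBIC)
  cv2.imwrite("pics/topc.png",cv2.resize(cv2.imread("pics/top0.png")[195:350,280:480],(800,600),interpolation=cv2.INTER_CUBIC))
  cv2.imwrite("pics/sidec.png",cv2.resize(b,(784,600),interpolation=cv2.INTER_CUBIC))
E
python3 m.py
```

```text
top granite z 0.0015098201263228361
[413 235  57  47] c 579.3 -385.8 size 104.7 125.8 ang 5.3 z med 0.008
[354 237  44  42] c 581.5 -232.8 size 96.9 95.7 ang 4.6 z med 0.0093
[351 295  52  53] c 433.2 -231.8 size 102.0 102.0 ang 12.7 z med 0.0093
[289 303  44  44] c 425.9 -78.7 size 82.1 82.1 ang 69.8 z med 0.0095
[426 304  38  32] c 435.1 -389.5 size 50.4 76.9 ang 21.1 z med 0.0251
n top pts 333 [ 0.55473801 -0.11096712  0.08000602] [ 0.60265871 -0.06272482  0.09928497] [ 0.58007427 -0.08682883  0.09100236]
side granite z -0.0005800717485137108
[365 192  54  30] c 576.9 -381.5 size 103.0 128.4 ang 5.4 z med 0.0071
[340 219  47  27] c 580.2 -231.6 size 96.5 94.9 ang 4.6 z med 0.0088
[392 235  54  32] c 432.5 -228.5 size 101.0 104.9 ang 12.1 z med 0.0087
[364 270  55  33] c 425.4 -77.0 size 82.5 82.8 ang 69.4 z med 0.0093
n top pts 311 [ 0.5536034  -0.11210592  0.08017407] [ 0.60502855 -0.05818586  0.09319353] [ 0.57830498 -0.08123206  0.08909718]
```

View pics/topc.png

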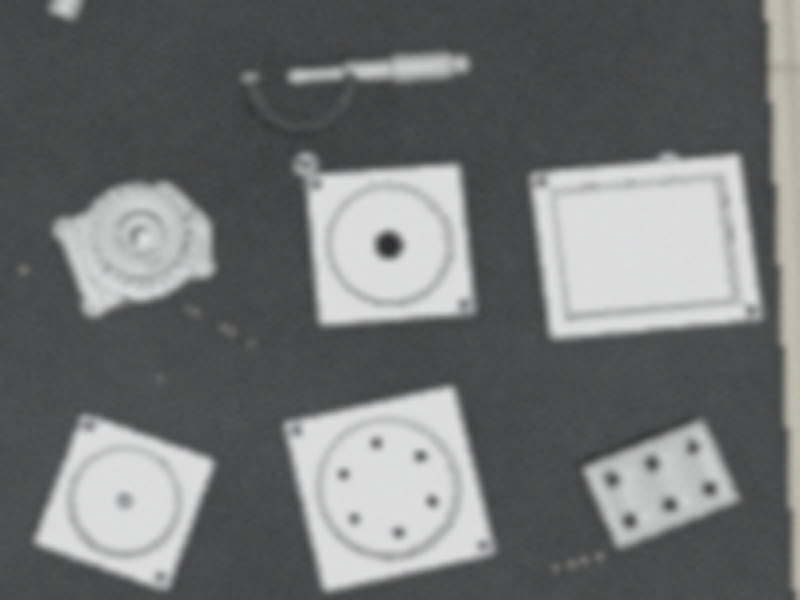

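View pics/sidec.png

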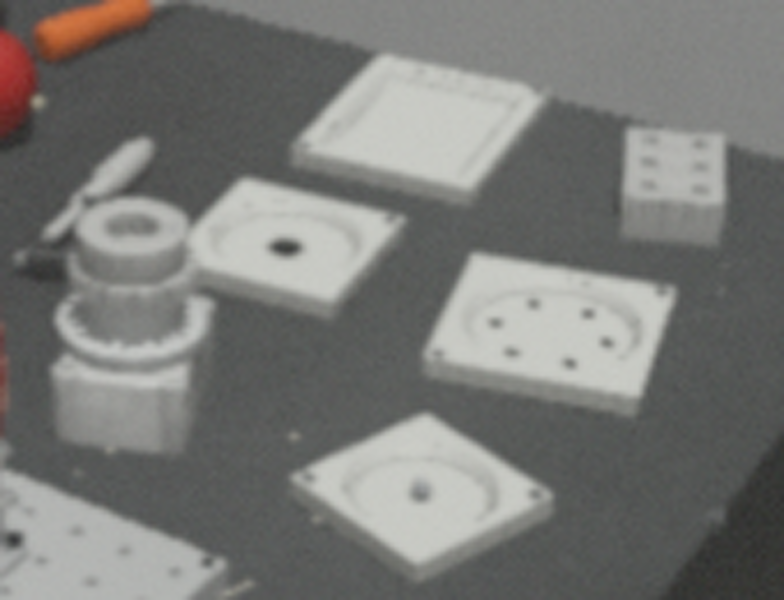

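The crops settle which nest is which. The one with the pin, crop (420,490), is for the ring. The dark hole marks the gear's, six holes the flange's, and the rectangle the housing's. Now I'll square the tool to the world axes and move over the stack.

```bash
python3 -m pendant '[{"dp":[0.66,-0.45,0],"rotation":[0,0,0.0527],"jaw":1},{"dp":[0.66,-0.45,0],"rotation":[0,0,0.0527],"jaw":1},{"dp":[0.66,-0.45,0],"rotation":[0,0,0.0527],"jaw":1},{"dp":[0.66,-0.45,0],"rotation":[0,0,0.0527],"jaw":1}]' 20
python3 - <<'E'
from h import *
s=r.read_state(); print(s["ee_pos"].round(4) if hasattr(s["ee_pos"],"round") else s["ee_pos"]); print(R.from_quat(s["eef_rot"]).as_matrix().round(4))
c=dict(np.load("top0.npz")); W=cloud(c)
# clamp height near stack, and ring-top centre by circle of its top points
for n in("top","side"):
    W=cloud(dict(np.load(n+"0.npz")))
    q=W[(W[...,0]>.45)&(W[...,0]<.7)&(W[...,1]>-.02)&(W[...,1]<.14)]; q=q[q[:,2]>.04]
    print(n,"clamp",len(q),q.min(0).round(3),q.max(0).round(3))
    for lo,hi in((.083,.1),(.064,.08),(.036,.058),(.01,.034)):
        q=W[(abs(W[...,0]-.58)<.07)&(abs(W[...,1]+.086)<.07)&(W[...,2]>lo)&(W[...,2]<hi)]
        (cx,cy),rad=cv2.minEnclosingCircle((q[:,:2]*1000).astype(np.float32)); print(lo,len(q),round(cx,1),round(cy,1),round(rad,1),"z",np.median(q[:,2]).round(4),np.percentile(q[:,2],95).round(4))
E
```

```text
time: 0.6
ee_pos: [0.2743, -0.4954, 0.2225]
eef_rot: [1.0, 0.0, -0.0, 0.0]
ft_force: [-0.6, -0.3, 0.1]
width: 0.0873
grip_force: 0.0
[ 0.2743 -0.4954  0.2225]
[[ 1.e+00  5.e-04 -5.e-04]
 [ 5.e-04 -1.e+00 -2.e-04]
 [-5.e-04  2.e-04 -1.e+00]]
top clamp 408 [0.539 0.057 0.041] [0.65  0.091 0.171]
0.083 312 579.4 -87.3 24.9 z 0.0912 0.0945
0.064 144 579.0 -87.1 29.5 z 0.0746 0.0795
0.036 258 575.0 -83.7 45.0 z 0.043 0.0467
0.01 134 573.1 -84.9 45.5 z 0.0318 0.0337
side clamp 1100 [0.537 0.059 0.04 ] [0.651 0.1   0.169]
0.083 270 579.3 -85.4 27.3 z 0.0897 0.092
0.064 236 576.7 -85.4 30.5 z 0.0722 0.0791
0.036 383 573.0 -79.0 45.9 z 0.0432 0.0537
0.01 387 574.2 -80.3 47.5 z 0.0234 0.0335
```

```bash
python3 -m pendant '[{"dp":[0.677,-0.909,0],"rotation":[0,0,0],"jaw":1},{"dp":[0.677,-0.909,0],"rotation":[0,0,0],"jaw":1},{"dp":[0.677,-0.909,0],"rotation":[0,0,0],"jaw":1}]' >/dev/null
python3 -m pendant '[{"dp":[0.677,-0.909,0],"rotation":[0,0,0],"jaw":1},{"dp":[0.677,-0.909,0],"rotation":[0,0,0],"jaw":1},{"dp":[0.677,-0.909,0],"rotation":[0,0,0],"jaw":1}]' >/dev/null
python3 -m pendant '[{"dp":[0.677,-0.909,0],"rotation":[0,0,0],"jaw":1},{"dp":[0.677,-0.909,0],"rotation":[0,0,0],"jaw":1},{"dp":[0.677,-0.909,0],"rotation":[0,0,0],"jaw":1},{"dp":[0.677,-0.909,0],"rotation":[0,0,0],"jaw":1}]'
```

```text
time: 1.85
ee_pos: [0.5809, -0.0837, 0.2218]
eef_rot: [1.0, 0.002, -0.0, -0.001]
ft_force: [0.1, -0.1, 0.1]
width: 0.087
grip_force: 0.0
```

```bash
python3 -m pendant '[{"dp":[0,0,0.3],"rotation":[0,0,0],"jaw":1},{"dp":[0,0,0.6],"rotation":[0,0,0],"jaw":1},{"dp":[0,0,0.7],"rotation":[0,0,0],"jaw":1},{"dp":[0,0,0.7],"rotation":[0,0,0],"jaw":1}]'
python3 - <<'E'
from h import *
for n in("top","side"):
    c=camera(n); np.savez(n+"1.npz",**c)
a=camera("side")["image"]; b=camera("top")["image"]
cv2.imwrite("pics/g1.png",np.hstack([cv2.resize(a[150:300,260:410],(400,400)),cv2.resize(b[180:330,240:390],(400,400))])[...,::-1])
print(R.from_quat(r.read_state()["eef_rot"]).as_matrix().round(4).tolist(),r.read_state()["ee_pos"])
E
```

```text
time: 2.35
ee_pos: [0.5792, -0.0874, 0.1174]
eef_rot: [1.0, -0.001, -0.001, 0.0]
ft_force: [0.5, -0.3, 1.0]
width: 0.0866
grip_force: 0.0
[[1.0, -0.0006, 0.0028], [-0.0006, -1.0, -0.0006], [0.0028, 0.0006, -1.0]] [ 0.58059221 -0.08654306  0.11941987]
```

View pics/g1.png

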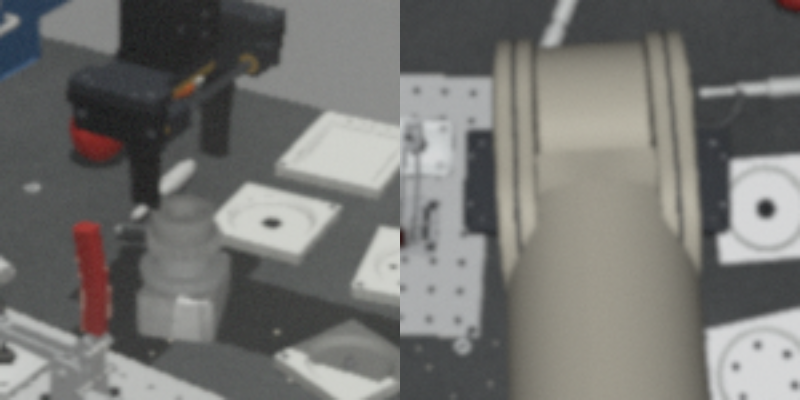

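The open fingers straddle the ring, with one on each side of it at about (175,200) in the left half, and the gripper body lies along y. I'll lower and grip.

```bash
python3 -m pendant '[{"dp":[0,0,0.12],"rotation":[0,0,0],"jaw":1},{"dp":[0,0,0.24],"rotation":[0,0,0],"jaw":1},{"dp":[0,0,0.24],"rotation":[0,0,0],"jaw":1},{"dp":[0,0,0.24],"rotation":[0,0,0],"jaw":1}]' 25
python3 -m pendant '[{"dp":[0,0,0],"rotation":[0,0,0],"jaw":0.45},{"dp":[0,0,0],"rotation":[0,0,0],"jaw":0.45},{"dp":[0,0,0],"rotation":[0,0,0],"jaw":0.45},{"dp":[0,0,0],"rotation":[0,0,0],"jaw":0.45},{"dp":[0,0,0],"rotation":[0,0,0],"jaw":0.45},{"dp":[0,0,0],"rotation":[0,0,0],"jaw":0.45}]'
```

```text
time: 3.05
ee_pos: [0.5796, -0.0861, 0.0815]
eef_rot: [1.0, -0.0, -0.0, -0.0]
ft_force: [1.0, 0.1, 0.5]
width: 0.087
grip_force: 0.0
time: 3.8
ee_pos: [0.5796, -0.0864, 0.0816]
eef_rot: [1.0, -0.0, 0.0, 0.0]
ft_force: [0.1, -2.0, 1.2]
width: 0.0481
grip_force: 25.0
```

```bash
python3 -m pendant '[{"dp":[0,0,-0.03],"rotation":[0,0,0],"jaw":0.45},{"dp":[0,0,-0.07],"rotation":[0,0,0],"jaw":0.45},{"dp":[0,0,-0.13],"rotation":[0,0,0],"jaw":0.45},{"dp":[0,0,-0.2],"rotation":[0,0,0],"jaw":0.45},{"dp":[0,0,-0.27],"rotation":[0,0,0],"jaw":0.45},{"dp":[0,0,-0.27],"rotation":[0,0,0],"jaw":0.45}]'
python3 - <<'E'
from h import *
a=camera("side")["image"]; cv2.imwrite("pics/g2.png",cv2.resize(a[150:300,260:410],(600,600),interpolation=cv2.INTER_CUBIC)[...,::-1])
E
```

```text
time: 4.55
ee_pos: [0.5802, -0.0863, 0.1233]
eef_rot: [1.0, -0.0, 0.001, 0.0]
ft_force: [-0.9, -0.3, -1.7]
width: 0.048
grip_force: 25.0
```

View pics/g2.png

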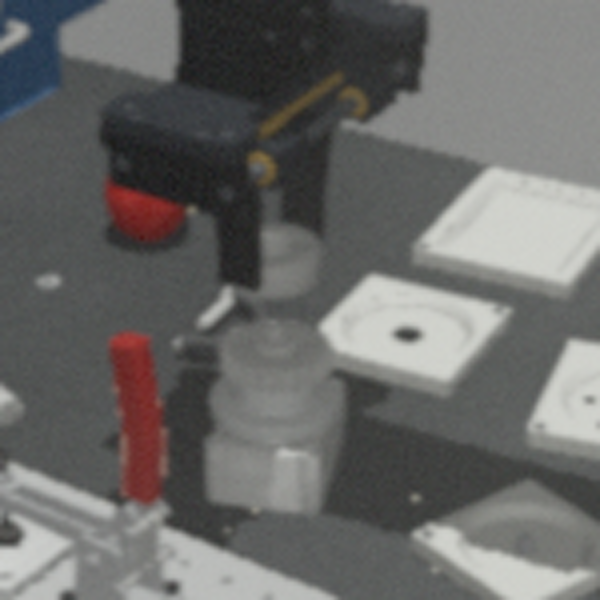

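The ring hangs level at (285,262) and the gear has stayed at (280,345). I'll check how well the ring is centred in the jaws.

Run:
```python
from h import *
c=camera("side"); W=cloud(c); im=c["image"].astype(int)
q=(abs(W[...,0]-.58)<.06)&(abs(W[...,1]+.087)<.06)&(W[...,2]>.105)&(W[...,2]<.16)
b=q&(im.min(-1)>75); d=q&(im.max(-1)<60)
for nm,m in(("ring",b),("dark",d)):
    P=W[m]; print(nm,len(P),np.percentile(P,[2,50,98],axis=0).round(4).tolist())
P=W[b&(W[...,2]>.128)]; print(np.percentile(P,[2,50,98],axis=0).round(4).tolist())
# ring side circle fit with R=.025
from scipy.optimize import least_squares
P=W[b&(W[...,2]<.128)]
s=least_squares(lambda p:np.hypot(P[:,0]-p[0],P[:,1]-p[1])-.025,[.58,-.087],loss="soft_l1",f_scale=.002); print(s.x,len(P)); print(r.read_state()["ee_pos"])
```

```text
ring 261 [[0.5548, -0.1063, 0.1143], [0.5667, -0.0817, 0.1273], [0.5906, -0.0605, 0.1329]]
dark 279 [[0.5678, -0.1179, 0.1252], [0.5759, -0.0551, 0.1441], [0.5889, -0.0477, 0.159]]
[[0.5549, -0.1079, 0.1283], [0.5676, -0.0916, 0.131], [0.5907, -0.0638, 0.1333]]
[ 0.58247548 -0.07991743] 136
[ 0.57945758 -0.086217    0.12202961]
```

```bash
python3 -m pendant '[{"dp":[-0.2,0,0],"rotation":[0,0,0],"jaw":0.45},{"dp":[-0.45,-0.03,0],"rotation":[0,0,0],"jaw":0.45},{"dp":[-0.7,-0.055,0],"rotation":[0,0,0],"jaw":0.45},{"dp":[-0.9,-0.055,0],"rotation":[0,0,0],"jaw":0.45},{"dp":[-1,-0.055,0],"rotation":[0,0,0],"jaw":0.45},{"dp":[-1,-0.055,0.1],"rotation":[0,0,0],"jaw":0.45},{"dp":[-1,-0.055,0.2],"rotation":[0,0,0],"jaw":0.45},{"dp":[-1,-0.055,0.2],"rotation":[0,0,0],"jaw":0.45}]' | head -2
python3 -m pendant '[{"dp":[-0.025,0,0.15],"rotation":[0,0,0],"jaw":0.45},{"dp":[-0.025,0,0.3],"rotation":[0,0,0],"jaw":0.45},{"dp":[-0.025,0,0.4],"rotation":[0,0,0],"jaw":0.45},{"dp":[-0.025,0,0.4],"rotation":[0,0,0],"jaw":0.45},{"dp":[-0.025,0,0.4],"rotation":[0,0,0],"jaw":0.45}]'
python3 - <<'E'
from h import *
a=camera("side")["image"]; cv2.imwrite("pics/g3.png",cv2.resize(a[210:330,300:450],(750,600),interpolation=cv2.INTER_CUBIC)[...,::-1]); print(r.read_state()["ee_pos"])
E
```

```text
time: 5.65
ee_pos: [0.429, -0.0774, 0.0902]
time: 6.28
ee_pos: [0.4265, -0.0779, 0.0327]
eef_rot: [1.0, -0.0, 0.0, 0.0]
ft_force: [0.1, -0.3, -2.0]
width: 0.048
grip_force: 25.0
[ 0.42649491 -0.07795794  0.0328059 ]
```

View pics/g3.png

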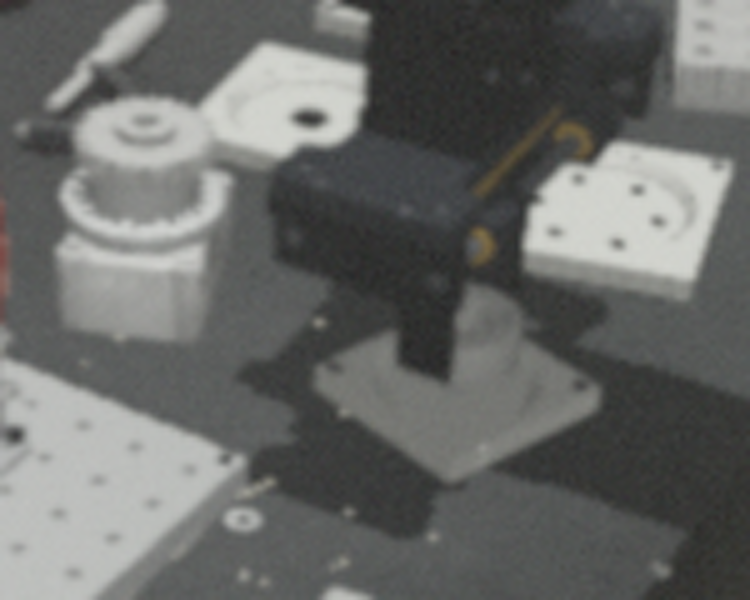

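The ring is centred over its nest at (455,385). I'll lower it until it touches.

```bash
python3 -m pendant '[{"dp":[0,0,0.04],"rotation":[0,0,0],"jaw":0.45},{"dp":[0,0,0.07],"rotation":[0,0,0],"jaw":0.45},{"dp":[0,0,0.09],"rotation":[0,0,0],"jaw":0.45},{"dp":[0,0,0.105],"rotation":[0,0,0],"jaw":0.45},{"dp":[0,0,0.113],"rotation":[0,0,0],"jaw":0.45},{"dp":[0,0,0.113],"rotation":[0,0,0],"jaw":0.45}]'
python3 -m pendant '[{"dp":[0,0,0.004],"rotation":[0,0,0],"jaw":0.45},{"dp":[0,0,0.008],"rotation":[0,0,0],"jaw":0.45},{"dp":[0,0,0.008],"rotation":[0,0,0],"jaw":0.45}]'
```

```text
time: 7.08
ee_pos: [0.4258, -0.0779, 0.0151]
eef_rot: [1.0, -0.0, -0.0, 0.0]
ft_force: [0.4, -0.1, -1.5]
width: 0.048
grip_force: 25.0
time: 7.45
ee_pos: [0.426, -0.0779, 0.0145]
eef_rot: [1.0, -0.0, 0.0, 0.0]
ft_force: [-3.9, 0.3, 8.1]
width: 0.0479
grip_force: 25.0
```

```bash
python3 -m pendant '[{"dp":[0,0,0],"rotation":[0,0,0],"jaw":0.62},{"dp":[0,0,0],"rotation":[0,0,0],"jaw":0.7},{"dp":[0,0,0],"rotation":[0,0,0],"jaw":0.9},{"dp":[0,0,0],"rotation":[0,0,0],"jaw":1},{"dp":[0,0,0],"rotation":[0,0,0],"jaw":1}]'
python3 -m pendant '[{"dp":[0,0,-0.1],"rotation":[0,0,0],"jaw":1},{"dp":[0,0,-0.4],"rotation":[0,0,0],"jaw":1},{"dp":[0,0,-0.8],"rotation":[0,0,0],"jaw":1},{"dp":[0.2,0,-0.8],"rotation":[0,0,0],"jaw":1},{"dp":[0.6,0.03,-0.8],"rotation":[0,0,0],"jaw":1},{"dp":[1,0.055,-0.8],"rotation":[0,0,0],"jaw":1},{"dp":[1,0.055,-0.8],"rotation":[0,0,0],"jaw":1}]'
python3 - <<'E'
from h import *
c=camera("side"); W=cloud(c); np.savez("side2.npz",**c)
q=W[(abs(W[...,0]-.426)<.03)&(abs(W[...,1]+.078)<.03)&(W[...,2]>.018)&(W[...,2]<.04)]; print("ring in nest",np.percentile(q,[2,50,98],axis=0).round(4).tolist())
q=W[(abs(W[...,0]-.58)<.04)&(abs(W[...,1]+.087)<.04)&(W[...,2]>.066)&(W[...,2]<.084)]; print("gear",np.percentile(q,[2,50,98],axis=0).round(4).tolist())
E
```

```text
time: 8.07
ee_pos: [0.4258, -0.0779, 0.0139]
eef_rot: [1.0, -0.0, 0.0, 0.0]
ft_force: [0.7, 0.0, 0.0]
width: 0.0819
grip_force: 0.0
time: 8.95
ee_pos: [0.5782, -0.0858, 0.133]
eef_rot: [1.0, -0.0, -0.0, -0.001]
ft_force: [-1.1, 0.9, -0.0]
width: 0.0874
grip_force: 0.0
ring in nest [[0.4019, -0.1, 0.0185], [0.4247, -0.0728, 0.0227], [0.4487, -0.0509, 0.0259]]
gear [[0.5508, -0.1124, 0.0665], [0.5729, -0.0801, 0.0723], [0.6037, -0.0588, 0.0798]]
```

```bash
python3 -m pendant '[{"dp":[0.02,0,0.1],"rotation":[0,0,0],"jaw":1},{"dp":[0.02,0,0.25],"rotation":[0,0,0],"jaw":1},{"dp":[0.02,0,0.38],"rotation":[0,0,0],"jaw":1},{"dp":[0.02,0,0.436],"rotation":[0,0,0],"jaw":1},{"dp":[0.02,0,0.436],"rotation":[0,0,0],"jaw":1},{"dp":[0.02,0,0.436],"rotation":[0,0,0],"jaw":1}]' 25
python3 -m pendant '[{"dp":[0,0,0],"rotation":[0,0,0],"jaw":0.5},{"dp":[0,0,0],"rotation":[0,0,0],"jaw":0.5},{"dp":[0,0,0],"rotation":[0,0,0],"jaw":0.5},{"dp":[0,0,0],"rotation":[0,0,0],"jaw":0.5},{"dp":[0,0,0],"rotation":[0,0,0],"jaw":0.5},{"dp":[0,0,0],"rotation":[0,0,0],"jaw":0.5}]'
```

```text
time: 9.75
ee_pos: [0.5792, -0.0862, 0.0693]
eef_rot: [1.0, -0.0, 0.001, 0.0]
ft_force: [-0.5, -0.6, 0.1]
width: 0.087
grip_force: 0.0
time: 10.5
ee_pos: [0.5788, -0.0864, 0.0686]
eef_rot: [1.0, -0.0, 0.0, 0.0]
ft_force: [-0.3, -0.7, 2.1]
width: 0.0577
grip_force: 25.0
```

```bash
python3 -m pendant '[{"dp":[0,0,-0.03],"rotation":[0,0,0],"jaw":0.5},{"dp":[0,0,-0.07],"rotation":[0,0,0],"jaw":0.5},{"dp":[0,0,-0.13],"rotation":[0,0,0],"jaw":0.5},{"dp":[0,0,-0.2],"rotation":[0,0,0],"jaw":0.5},{"dp":[0,0,-0.27],"rotation":[0,0,0],"jaw":0.5},{"dp":[0,0,-0.27],"rotation":[0,0,0],"jaw":0.5}]'
python3 - <<'E'
from h import *
a=camera("side")["image"]; cv2.imwrite("pics/g4.png",cv2.resize(a[150:300,260:410],(600,600),interpolation=cv2.INTER_CUBIC)[...,::-1])
E
```

```text
time: 11.25
ee_pos: [0.5794, -0.0862, 0.1102]
eef_rot: [1.0, -0.0, 0.001, 0.0]
ft_force: [0.5, -0.4, -1.3]
width: 0.0576
grip_force: 25.0
```

View pics/g4.png

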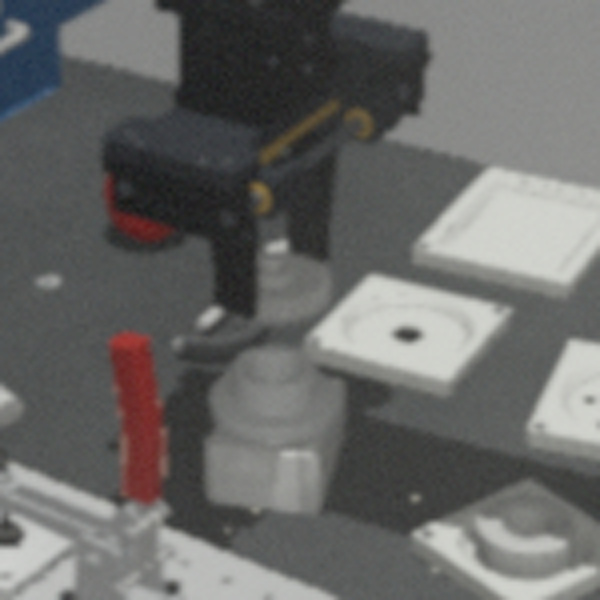

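The gear hangs level at (295,290) and the flange has stayed on the housing. Now to the gear nest.

```bash
python3 -m pendant '[{"dp":[0,0.2,0],"rotation":[0,0,0],"jaw":0.5},{"dp":[0,0.45,0],"rotation":[0,0,0],"jaw":0.5},{"dp":[0.013,0.7,0],"rotation":[0,0,0],"jaw":0.5},{"dp":[0.013,0.9,0],"rotation":[0,0,0],"jaw":0.5},{"dp":[0.013,0.973,0],"rotation":[0,0,0],"jaw":0.5},{"dp":[0.013,0.973,0.15],"rotation":[0,0,0],"jaw":0.5},{"dp":[0.013,0.973,0.3],"rotation":[0,0,0],"jaw":0.5},{"dp":[0.013,0.973,0.3],"rotation":[0,0,0],"jaw":0.5}]' | head -2
python3 -m pendant '[{"dp":[0,0,0.1],"rotation":[0,0,0],"jaw":0.5},{"dp":[0,0,0.2],"rotation":[0,0,0],"jaw":0.5},{"dp":[0,0,0.24],"rotation":[0,0,0],"jaw":0.5},{"dp":[0,0,0.24],"rotation":[0,0,0],"jaw":0.5},{"dp":[0,0,0.24],"rotation":[0,0,0],"jaw":0.5}]'
python3 - <<'E'
from h import *
a=camera("side")["image"]; cv2.imwrite("pics/g5.png",cv2.resize(a[160:280,280:430],(750,600),interpolation=cv2.INTER_CUBIC)[...,::-1]); print(r.read_state()["ee_pos"])
E
```

```text
time: 12.3
ee_pos: [0.5796, -0.2304, 0.0622]
time: 12.92
ee_pos: [0.581, -0.2322, 0.0285]
eef_rot: [1.0, -0.0, 0.0, 0.0]
ft_force: [-0.4, -0.4, -0.7]
width: 0.0575
grip_force: 25.0
[ 0.58104706 -0.23230067  0.02857164]
```

View pics/g5.png

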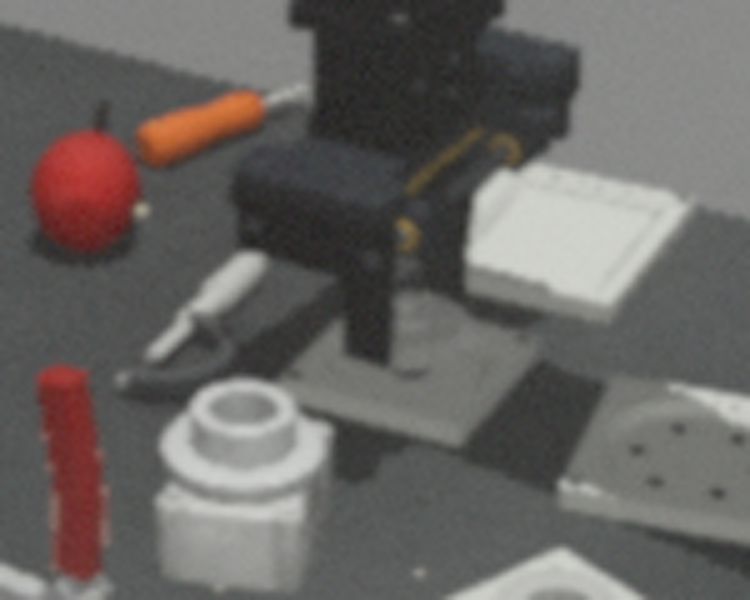

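The gear is over its nest at (420,360). I'll lower it.

```bash
python3 -m pendant '[{"dp":[0,0,0.03],"rotation":[0,0,0],"jaw":0.5},{"dp":[0,0,0.055],"rotation":[0,0,0],"jaw":0.5},{"dp":[0,0,0.075],"rotation":[0,0,0],"jaw":0.5},{"dp":[0,0,0.087],"rotation":[0,0,0],"jaw":0.5},{"dp":[0,0,0.093],"rotation":[0,0,0],"jaw":0.5},{"dp":[0,0,0.093],"rotation":[0,0,0],"jaw":0.5}]'
python3 -m pendant '[{"dp":[0,0,0.004],"rotation":[0,0,0],"jaw":0.5},{"dp":[0,0,0.004],"rotation":[0,0,0],"jaw":0.5},{"dp":[0,0,0.004],"rotation":[0,0,0],"jaw":0.5}]'
```

```text
time: 13.72
ee_pos: [0.5807, -0.2321, 0.0141]
eef_rot: [1.0, -0.0, 0.0, 0.0]
ft_force: [0.8, 0.0, -1.0]
width: 0.0574
grip_force: 25.0
time: 14.1
ee_pos: [0.5808, -0.2322, 0.0137]
eef_rot: [1.0, -0.0, 0.0, 0.0]
ft_force: [0.4, 0.7, 1.5]
width: 0.0576
grip_force: 25.0
```

```bash
python3 -m pendant '[{"dp":[0,0,0.003],"rotation":[0,0,0],"jaw":0.5},{"dp":[0,0,0.003],"rotation":[0,0,0],"jaw":0.5}]'
```

```text
time: 14.35
ee_pos: [0.5808, -0.2322, 0.0136]
eef_rot: [1.0, -0.0, 0.0, 0.0]
ft_force: [-2.8, 1.0, 5.3]
width: 0.0577
grip_force: 25.0
```

```bash
python3 -m pendant '[{"dp":[0,0,0],"rotation":[0,0,0],"jaw":0.72},{"dp":[0,0,0],"rotation":[0,0,0],"jaw":0.8},{"dp":[0,0,0],"rotation":[0,0,0],"jaw":0.95},{"dp":[0,0,0],"rotation":[0,0,0],"jaw":1},{"dp":[0,0,0],"rotation":[0,0,0],"jaw":1}]'
python3 -m pendant '[{"dp":[0,0,-0.1],"rotation":[0,0,0],"jaw":1},{"dp":[0,0,-0.4],"rotation":[0,0,0],"jaw":1},{"dp":[0,0,-0.7],"rotation":[0,0,0],"jaw":1},{"dp":[0,-0.2,-0.7],"rotation":[0,0,0],"jaw":1},{"dp":[-0.013,-0.6,-0.7],"rotation":[0,0,0],"jaw":1},{"dp":[-0.013,-0.973,-0.7],"rotation":[0,0,0],"jaw":1},{"dp":[-0.013,-0.973,-0.7],"rotation":[0,0,0],"jaw":1}]'
python3 - <<'E'
from h import *
c=camera("side"); W=cloud(c); np.savez("side3.npz",**c)
q=W[(abs(W[...,0]-.581)<.04)&(abs(W[...,1]+.232)<.04)&(W[...,2]>.0155)&(W[...,2]<.04)]; print("gear in nest",np.percentile(q,[2,50,98],axis=0).round(4).tolist())
q=W[(abs(W[...,0]-.58)<.04)&(abs(W[...,1]+.087)<.04)&(W[...,2]>.055)&(W[...,2]<.07)]; print("flange hub",np.percentile(q,[2,50,98],axis=0).round(4).tolist())
E
```

```text
time: 14.98
ee_pos: [0.5807, -0.2321, 0.013]
eef_rot: [1.0, -0.0, 0.0, 0.0]
ft_force: [0.6, 0.2, -0.0]
width: 0.0854
grip_force: 0.0
time: 15.85
ee_pos: [0.5793, -0.0801, 0.1196]
eef_rot: [1.0, 0.004, 0.001, -0.001]
ft_force: [0.4, -0.0, -0.5]
width: 0.0874
grip_force: 0.0
gear in nest [[0.553, -0.2535, 0.0157], [0.5775, -0.2244, 0.0179], [0.6065, -0.2022, 0.0251]]
flange hub [[0.558, -0.1053, 0.0553], [0.5781, -0.084, 0.0595], [0.5987, -0.0636, 0.0629]]
```

```bash
python3 -m pendant '[{"dp":[0,0,0.1],"rotation":[0,0,0],"jaw":1},{"dp":[0,0,0.25],"rotation":[0,0,0],"jaw":1},{"dp":[0,0,0.4],"rotation":[0,0,0],"jaw":1},{"dp":[0,0,0.47],"rotation":[0,0,0],"jaw":1},{"dp":[0,0,0.47],"rotation":[0,0,0],"jaw":1},{"dp":[0,0,0.47],"rotation":[0,0,0],"jaw":1}]' 30
python3 -m pendant '[{"dp":[0,0,0],"rotation":[0,0,0],"jaw":0.35},{"dp":[0,0,0],"rotation":[0,0,0],"jaw":0.35},{"dp":[0,0,0],"rotation":[0,0,0],"jaw":0.35},{"dp":[0,0,0],"rotation":[0,0,0],"jaw":0.35},{"dp":[0,0,0],"rotation":[0,0,0],"jaw":0.35},{"dp":[0,0,0],"rotation":[0,0,0],"jaw":0.35}]'
```

```text
time: 16.65
ee_pos: [0.5793, -0.0866, 0.0482]
eef_rot: [1.0, -0.0, 0.001, 0.0]
ft_force: [0.4, 0.2, 0.7]
width: 0.087
grip_force: 0.0
time: 17.4
ee_pos: [0.5788, -0.0864, 0.0475]
eef_rot: [1.0, -0.0, 0.0, 0.0]
ft_force: [0.3, -1.9, -0.2]
width: 0.0437
grip_force: 30.0
```

```bash
python3 -m pendant '[{"dp":[0,0,-0.03],"rotation":[0,0,0],"jaw":0.35},{"dp":[0,0,-0.07],"rotation":[0,0,0],"jaw":0.35},{"dp":[0,0,-0.13],"rotation":[0,0,0],"jaw":0.35},{"dp":[0,0,-0.2],"rotation":[0,0,0],"jaw":0.35},{"dp":[0,0,-0.3],"rotation":[0,0,0],"jaw":0.35},{"dp":[0,0,-0.37],"rotation":[0,0,0],"jaw":0.35},{"dp":[0,0,-0.37],"rotation":[0,0,0],"jaw":0.35}]'
python3 - <<'E'
from h import *
a=camera("side")["image"]; cv2.imwrite("pics/g6.png",cv2.resize(a[150:300,260:410],(600,600),interpolation=cv2.INTER_CUBIC)[...,::-1])
E
```

```text
time: 18.27
ee_pos: [0.5795, -0.0862, 0.1043]
eef_rot: [1.0, -0.0, 0.001, 0.0]
ft_force: [-0.5, 0.1, -4.3]
width: 0.0435
grip_force: 30.0
```

View pics/g6.png

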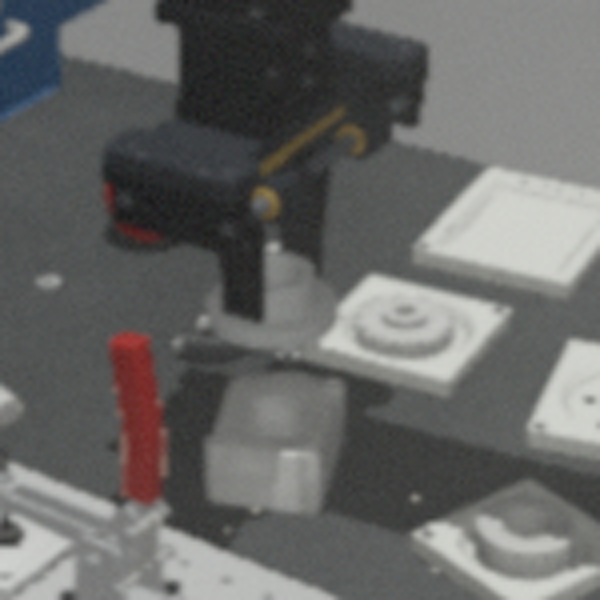

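The flange has come free level at (270,310). The gear sits flat in its nest at (405,325), and the housing is still standing. Now to the flange nest.

```bash
python3 -m pendant '[{"dp":[-0.15,0.15,0],"rotation":[0,0,0],"jaw":0.35},{"dp":[-0.35,0.35,0],"rotation":[0,0,0],"jaw":0.35},{"dp":[-0.55,0.55,0],"rotation":[0,0,0],"jaw":0.35},{"dp":[-0.75,0.75,0],"rotation":[0,0,0],"jaw":0.35},{"dp":[-0.9,0.9,0],"rotation":[0,0,0],"jaw":0.35},{"dp":[-0.973,0.957,0],"rotation":[0,0,0],"jaw":0.35},{"dp":[-0.973,0.957,0.15],"rotation":[0,0,0],"jaw":0.35},{"dp":[-0.973,0.957,0.15],"rotation":[0,0,0],"jaw":0.35}]' | head -2
python3 -m pendant '[{"dp":[0,0,0.1],"rotation":[0,0,0],"jaw":0.35},{"dp":[0,0,0.2],"rotation":[0,0,0],"jaw":0.35},{"dp":[0,0,0.28],"rotation":[0,0,0],"jaw":0.35},{"dp":[0,0,0.32],"rotation":[0,0,0],"jaw":0.35},{"dp":[0,0,0.32],"rotation":[0,0,0],"jaw":0.35},{"dp":[0,0,0.32],"rotation":[0,0,0],"jaw":0.35}]'
python3 - <<'E'
from h import *
a=camera("side")["image"]; cv2.imwrite("pics/g7.png",cv2.resize(a[190:310,320:470],(750,600),interpolation=cv2.INTER_CUBIC)[...,::-1]); print(r.read_state()["ee_pos"])
E
```

```text
time: 19.32
ee_pos: [0.432, -0.2285, 0.0792]
time: 20.08
ee_pos: [0.4331, -0.2298, 0.0329]
eef_rot: [1.0, -0.0, 0.0, 0.0]
ft_force: [-0.4, -0.7, -4.3]
width: 0.0438
grip_force: 30.0
[ 0.43315883 -0.22987104  0.03297876]
```

View pics/g7.png

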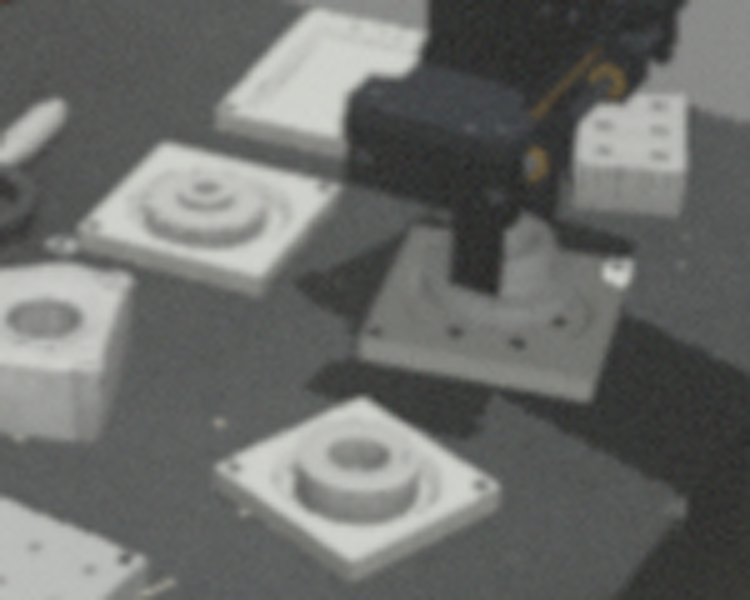

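The flange is centred over its nest at about (500,300). The ring, at (357,470), and the gear, at (205,205), sit flat. I'll lower the flange.

```bash
python3 -m pendant '[{"dp":[0,0,0.03],"rotation":[0,0,0],"jaw":0.35},{"dp":[0,0,0.05],"rotation":[0,0,0],"jaw":0.35},{"dp":[0,0,0.067],"rotation":[0,0,0],"jaw":0.35},{"dp":[0,0,0.077],"rotation":[0,0,0],"jaw":0.35},{"dp":[0,0,0.083],"rotation":[0,0,0],"jaw":0.35},{"dp":[0,0,0.083],"rotation":[0,0,0],"jaw":0.35}]'
python3 -m pendant '[{"dp":[0,0,0.003],"rotation":[0,0,0],"jaw":0.35},{"dp":[0,0,0.005],"rotation":[0,0,0],"jaw":0.35},{"dp":[0,0,0.005],"rotation":[0,0,0],"jaw":0.35}]'
```

```text
time: 20.88
ee_pos: [0.4328, -0.2297, 0.02]
eef_rot: [1.0, -0.0, 0.0, 0.0]
ft_force: [-0.5, 0.3, -4.7]
width: 0.0437
grip_force: 30.0
time: 21.25
ee_pos: [0.4329, -0.2297, 0.0195]
eef_rot: [1.0, -0.0, 0.0, 0.0]
ft_force: [-0.6, 1.2, -1.2]
width: 0.0438
grip_force: 30.0
```

```bash
python3 -m pendant '[{"dp":[0,0,0.004],"rotation":[0,0,0],"jaw":0.35},{"dp":[0,0,0.004],"rotation":[0,0,0],"jaw":0.35}]'
```

```text
time: 21.5
ee_pos: [0.4329, -0.2297, 0.0194]
eef_rot: [1.0, -0.0, -0.0, 0.0]
ft_force: [-3.1, 2.3, 8.0]
width: 0.0435
grip_force: 30.0
```

```bash
python3 -m pendant '[{"dp":[0,0,0],"rotation":[0,0,0],"jaw":0.6},{"dp":[0,0,0],"rotation":[0,0,0],"jaw":0.75},{"dp":[0,0,0],"rotation":[0,0,0],"jaw":0.95},{"dp":[0,0,0],"rotation":[0,0,0],"jaw":1},{"dp":[0,0,0],"rotation":[0,0,0],"jaw":1}]' | tail -2
python3 -m pendant '[{"dp":[0,0,-0.1],"rotation":[0,0,0],"jaw":1},{"dp":[0,0,-0.4],"rotation":[0,0,0],"jaw":1},{"dp":[0,0,-0.8],"rotation":[0,0,0],"jaw":1},{"dp":[0,0,-0.9],"rotation":[0,0,0],"jaw":1},{"dp":[0,0,-0.9],"rotation":[0,0,0],"jaw":1}]'
python3 - <<'E'
from h import *
from m import ray
for n in("top","side"):
    c=camera(n); np.savez(n+"4.npz",**c); W=cloud(c)
    q=W[(abs(W[...,0]-.433)<.04)&(abs(W[...,1]+.23)<.04)&(W[...,2]>.027)&(W[...,2]<.045)]
    if len(q): print("flange hub",np.percentile(q,[2,50,98],axis=0).round(4).tolist())
    m=(abs(W[...,0]-.578)<.075)&(abs(W[...,1]+.085)<.075)&(W[...,2]>.0275)&(W[...,2]<.042)
    k,lab,st,_=cv2.connectedComponentsWithStats(m.astype(np.uint8)); i=1+st[1:,4].argmax()
    cnt=max(cv2.findContours((lab==i).astype(np.uint8),0,1)[0],key=cv2.contourArea)
    P=ray(c,cnt.reshape(-1,2),.034)[:,:2]*1000
    print(n,cv2.minAreaRect(P.astype(np.float32)),"z",np.median(W[lab==i][:,2]))
a=np.load("top4.npz")["image"][200:300,270:370]; b=np.load("side4.npz")["image"][215:305,290:380]
cv2.imwrite("pics/h.png",np.hstack([cv2.resize(a,(400,400),interpolation=2),cv2.resize(b,(400,400),interpolation=2)])[...,::-1])
E
```

```text
width: 0.0828
grip_force: 0.0
time: 22.75
ee_pos: [0.4333, -0.23, 0.155]
eef_rot: [1.0, -0.0, 0.001, 0.001]
ft_force: [-0.1, -0.7, -0.6]
width: 0.0875
grip_force: 0.0
top ((577.6505126953125, -86.18174743652344), (61.63203048706055, 84.9488754272461), 19.5246639251709) z 0.034616218246444785
flange hub [[0.4126, -0.2485, 0.0272], [0.4333, -0.2232, 0.0314], [0.4524, -0.2051, 0.0348]]
side ((574.5023803710938, -79.89479064941406), (61.78651428222656, 90.51275634765625), 19.14565086364746) z 0.033250773396629296
```

View pics/h.png

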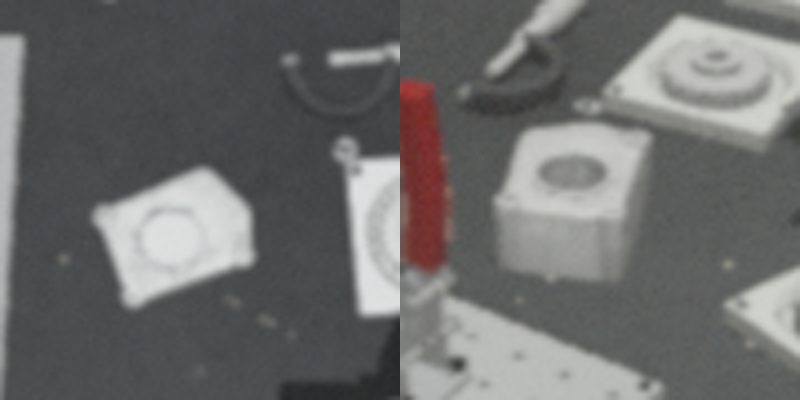

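The left half (top view) shows the housing's upper face with a chamfered corner at (230,185). Its long edge runs from (130,300) to (250,262), so the 64 mm direction lies at about +19.5°. I'll refine the housing and its nest with a height-model fit.

```bash
cat > fit.py <<'E'
from h import *
from scipy.optimize import minimize
sg=lambda d,s:1/(1+np.exp(-np.clip(d/s,-40,40)))
def nest(u,v):   # height model, mm
    o=np.minimum(50-abs(u),62-abs(v)); i=np.minimum(36-abs(u),48-abs(v))
    return 12*sg(o,1)-np.clip((i+5)/5,0,1)*6*(o>0)
def house(u,v): return 34*sg(np.minimum(32-abs(u),44-abs(v)),1)
def fit(f,c,p0,zr,rad,t=6):
    W=cloud(c)*1000; P=W[np.hypot(W[...,0]-p0[0],W[...,1]-p0[1])<rad]; P=P[(P[:,2]>zr[0])&(P[:,2]<zr[1])]
    def cost(p):
        a=np.radians(p[2]); d=P[:,:2]-p[:2]; u=d@[np.cos(a),np.sin(a)]; v=d@[-np.sin(a),np.cos(a)]
        e=P[:,2]-p[3]-f(u,v); return np.mean(np.minimum(e*e,t*t))
    best=min((minimize(cost,[p0[0]+dx,p0[1]+dy,p0[2],0],method="Nelder-Mead",options=dict(initial_simplex=np.array([p0[0]+dx,p0[1]+dy,p0[2],0])+np.array([[0,0,0,0],[4,0,0,0],[0,4,0,0],[0,0,4,0],[0,0,0,2]]))) for dx in(-3,0,3) for dy in(-4,0,4)),key=lambda s:s.fun)
    return best.x.round(1),best.fun.round(2),len(P)
if __name__=="__main__":
    for n in("top0","side0","side3","side4"): print(n,fit(nest,dict(np.load(n+".npz")),(578,-384,5.3),(-10,25),95))
    for n in("top4","side4"): print(n,fit(house,dict(np.load(n+".npz")),(577,-86,19.5),(-10,45),60,15))
    print(r.read_state()["joint_positions"])
E
python3 fit.py
```

```text
top0 (array([ 5.790e+02, -3.851e+02,  5.400e+00,  4.000e-01]), np.float64(5.28), 4822)
side0 (array([ 579.1, -385.9,    5.7,   -0.6]), np.float64(5.62), 2090)
side3 (array([ 579.5, -384.9,    5.3,   -0.7]), np.float64(5.93), 2079)
side4 (array([ 579.5, -384.9,    5.9,   -0.6]), np.float64(5.91), 2055)
top4 (array([ 5.795e+02, -8.540e+01,  2.010e+01, -2.000e-01]), np.float64(39.48), 1993)
side4 (array([580.5, -86.7,  20.5,  -1.6]), np.float64(45.74), 1624)
[ 0.79456594  0.11603028 -0.42255381  1.88169061  0.05179242  1.156082
 -1.21755751]
```

```bash
python3 -m pendant '[{"dp":[0.15,-0.15,0],"rotation":[0,0,-0.025],"jaw":1},{"dp":[0.35,-0.35,0],"rotation":[0,0,-0.05],"jaw":1},{"dp":[0.55,-0.55,0],"rotation":[0,0,-0.075],"jaw":1},{"dp":[0.75,-0.75,0],"rotation":[0,0,-0.1],"jaw":1},{"dp":[0.975,-0.96,0],"rotation":[0,0,-0.125],"jaw":1},{"dp":[0.975,-0.96,0],"rotation":[0,0,-0.15],"jaw":1},{"dp":[0.975,-0.96,0],"rotation":[0,0,-0.175],"jaw":1},{"dp":[0.975,-0.96,0],"rotation":[0,0,-0.2],"jaw":1}]'
python3 -m pendant '[{"dp":[0,0,0],"rotation":[0,0,-0.028],"jaw":1},{"dp":[0,0,0],"rotation":[0,0,-0.055],"jaw":1},{"dp":[0,0,0],"rotation":[0,0,-0.08],"jaw":1},{"dp":[0,0,0],"rotation":[0,0,-0.1056],"jaw":1},{"dp":[0,0,0],"rotation":[0,0,-0.1056],"jaw":1},{"dp":[0,0,0],"rotation":[0,0,-0.1056],"jaw":1},{"dp":[0,0,0],"rotation":[0,0,-0.1056],"jaw":1}]'
cat > go.py <<'E'
from h import *; import sys
# offset in tool fractions to world target x y z(m), tool-y yaw(deg)
t=np.array(sys.argv[1:4],float); s=r.read_state(); M=R.from_quat(s["eef_rot"]).as_matrix()
y=np.degrees(np.arctan2(M[1,1],M[0,1])); print("pos",s["ee_pos"],"tooly yaw",y.round(2),"tilt",M[2].round(4)); print("dp",(M.T@(t-s["ee_pos"])/.15).round(4),"rotz",(-(float(sys.argv[4])-y)/360).round(4)); print(s["joint_positions"].round(2))
E
python3 go.py .5795 -.086 .010 20
```

```text
time: 23.85
ee_pos: [0.5781, -0.0853, 0.1515]
eef_rot: [0.807, 0.59, -0.001, -0.001]
ft_force: [0.2, 0.4, 0.4]
width: 0.0869
grip_force: 0.0
time: 24.72
ee_pos: [0.5789, -0.0856, 0.1534]
eef_rot: [0.574, 0.819, -0.0, -0.0]
ft_force: [0.4, -0.5, -0.7]
width: 0.0872
grip_force: 0.0
pos [ 0.57891813 -0.08564295  0.15339047] tooly yaw 19.89 tilt [ 2.e-04 -4.e-04 -1.e+00]
dp [-0.0037  0.0032  0.9559] rotz -0.0003
[ 0.7   0.4  -0.78  1.63  0.29  1.24  0.2 ]
```

```bash
python3 -m pendant '[{"dp":[-0.003,0.003,0.2],"rotation":[0,0,0],"jaw":1},{"dp":[-0.003,0.003,0.4],"rotation":[0,0,0],"jaw":1},{"dp":[-0.003,0.003,0.6],"rotation":[0,0,0],"jaw":1},{"dp":[-0.003,0.003,0.8],"rotation":[0,0,0],"jaw":1},{"dp":[-0.003,0.003,0.9],"rotation":[0,0,0],"jaw":1},{"dp":[-0.003,0.003,0.943],"rotation":[0,0,0],"jaw":1},{"dp":[-0.003,0.003,0.943],"rotation":[0,0,0],"jaw":1}]' 35
python3 -m pendant '[{"dp":[0,0,0],"rotation":[0,0,0],"jaw":0.6},{"dp":[0,0,0],"rotation":[0,0,0],"jaw":0.6},{"dp":[0,0,0],"rotation":[0,0,0],"jaw":0.6},{"dp":[0,0,0],"rotation":[0,0,0],"jaw":0.6},{"dp":[0,0,0],"rotation":[0,0,0],"jaw":0.6},{"dp":[0,0,0],"rotation":[0,0,0],"jaw":0.6}]'
```

```text
time: 25.6
ee_pos: [0.58, -0.086, 0.0127]
eef_rot: [0.574, 0.819, 0.0, 0.0]
ft_force: [-0.2, 0.5, 0.5]
width: 0.0871
grip_force: 0.0
time: 26.35
ee_pos: [0.5792, -0.0864, 0.0125]
eef_rot: [0.574, 0.819, -0.001, -0.0]
ft_force: [-4.0, -0.7, 5.4]
width: 0.0597
grip_force: 35.1
```

```bash
python3 -m pendant '[{"dp":[0,0,-0.03],"rotation":[0,0,0],"jaw":0.6},{"dp":[0,0,-0.07],"rotation":[0,0,0],"jaw":0.6},{"dp":[0,0,-0.13],"rotation":[0,0,0],"jaw":0.6},{"dp":[0,0,-0.2],"rotation":[0,0,0],"jaw":0.6},{"dp":[0,0,-0.3],"rotation":[0,0,0],"jaw":0.6},{"dp":[0,0,-0.4],"rotation":[0,0,0],"jaw":0.6},{"dp":[0,0,-0.4],"rotation":[0,0,0],"jaw":0.6}]'
python3 - <<'E'
from h import *
a=camera("side"); np.savez("side5.npz",**a); b=camera("top"); np.savez("top5.npz",**b)
cv2.imwrite("pics/g8.png",cv2.resize(a["image"][180:300,270:420],(750,600),interpolation=cv2.INTER_CUBIC)[...,::-1])
E
python3 go.py .5792 -.3851 .07 5.5
```

```text
time: 27.22
ee_pos: [0.5807, -0.0861, 0.074]
eef_rot: [0.574, 0.819, 0.0, 0.001]
ft_force: [1.2, -0.0, -6.0]
width: 0.0597
grip_force: 34.6
pos [ 0.57956232 -0.08612688  0.07225819] tooly yaw 19.99 tilt [-3.e-04 -0.e+00 -1.e+00]
dp [-1.8722 -0.6837  0.0157] rotz 0.0403
[ 0.67  0.49 -0.75  1.7   0.37  1.1   0.16]
```

View pics/g8.png

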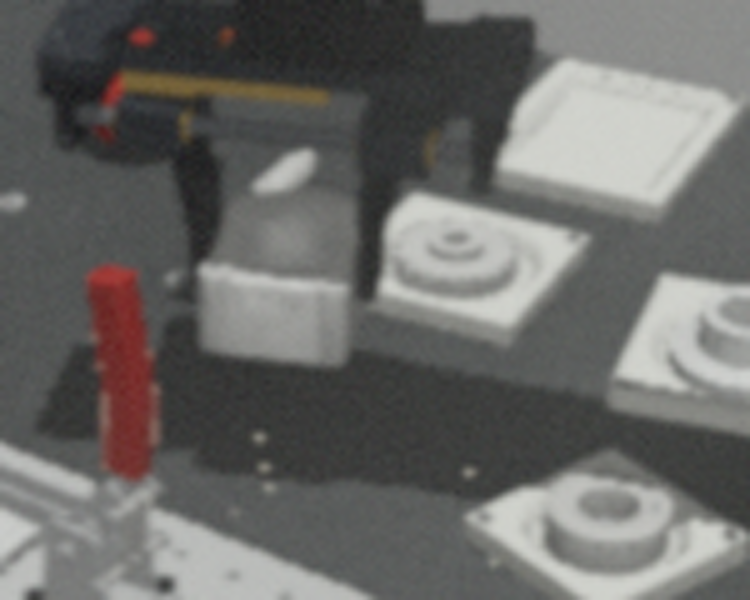

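The housing is level in the jaws at (275,290), and the other three parts lie undisturbed. I'll carry it over the gear nest with plenty of height.

```bash
python3 -m pendant '[{"dp":[-0.1,-0.04,-0.02],"rotation":[0,0,0],"jaw":0.6},{"dp":[-0.27,-0.1,-0.04],"rotation":[0,0,0],"jaw":0.6},{"dp":[-0.45,-0.165,-0.06],"rotation":[0,0,0.01],"jaw":0.6},{"dp":[-0.63,-0.23,-0.06],"rotation":[0,0,0.02],"jaw":0.6},{"dp":[-0.8,-0.29,-0.06],"rotation":[0,0,0.03],"jaw":0.6},{"dp":[-0.936,-0.342,-0.06],"rotation":[0,0,0.0403],"jaw":0.6},{"dp":[-0.936,-0.342,-0.06],"rotation":[0,0,0.0403],"jaw":0.6},{"dp":[-0.936,-0.342,-0.06],"rotation":[0,0,0.0403],"jaw":0.6}]'
python3 go.py .5792 -.3851 .07 5.5
```

```text
time: 28.32
ee_pos: [0.5796, -0.2346, 0.0811]
eef_rot: [0.672, 0.74, 0.0, -0.0]
ft_force: [0.6, -0.6, -5.0]
width: 0.0599
grip_force: 34.6
pos [ 0.57959384 -0.23461714  0.08114412] tooly yaw 5.52 tilt [ 8.e-04  0.e+00 -1.e+00]
dp [-0.9984 -0.0992  0.0735] rotz 0.0001
[ 0.81  0.53 -0.65  1.59  0.34  1.14  0.17]
```

```bash
python3 -m pendant '[{"dp":[-0.1,-0.01,0],"rotation":[0,0,0],"jaw":0.6},{"dp":[-0.27,-0.03,0],"rotation":[0,0,0],"jaw":0.6},{"dp":[-0.47,-0.05,0],"rotation":[0,0,0],"jaw":0.6},{"dp":[-0.67,-0.07,0],"rotation":[0,0,0],"jaw":0.6},{"dp":[-0.87,-0.09,0],"rotation":[0,0,0],"jaw":0.6},{"dp":[-0.998,-0.099,0.05],"rotation":[0,0,0],"jaw":0.6},{"dp":[-0.998,-0.099,0.15],"rotation":[0,0,0],"jaw":0.6},{"dp":[-0.998,-0.099,0.25],"rotation":[0,0,0],"jaw":0.6}]' | head -2
python3 -m pendant '[{"dp":[0,0,0.05],"rotation":[0,0,0],"jaw":0.6},{"dp":[0,0,0.08],"rotation":[0,0,0],"jaw":0.6},{"dp":[0,0,0.08],"rotation":[0,0,0],"jaw":0.6},{"dp":[0,0,0.08],"rotation":[0,0,0],"jaw":0.6}]'
python3 - <<'E'
from h import *
a=camera("side"); np.savez("side6.npz",**a); b=camera("top"); np.savez("top6.npz",**b)
cv2.imwrite("pics/g9.png",np.hstack([cv2.resize(a["image"][150:250,330:430],(400,400),interpolation=2),cv2.resize(b["image"][210:310,395:495],(400,400),interpolation=2)])[...,::-1])
E
python3 go.py .5792 -.3851 .0195 5.5
```

```text
time: 29.32
ee_pos: [0.5791, -0.3843, 0.0422]
time: 29.82
ee_pos: [0.5793, -0.386, 0.0324]
eef_rot: [0.672, 0.74, 0.0, 0.001]
ft_force: [1.1, -0.9, -5.1]
width: 0.0594
grip_force: 34.6
pos [ 0.57928381 -0.38606254  0.03234063] tooly yaw 5.49 tilt [-6.e-04  7.e-04 -1.e+00]
dp [ 0.0065 -0.      0.0856] rotz -0.0
[ 0.91  0.71 -0.57  1.42  0.4   1.13  0.38]
```

View pics/g9.png

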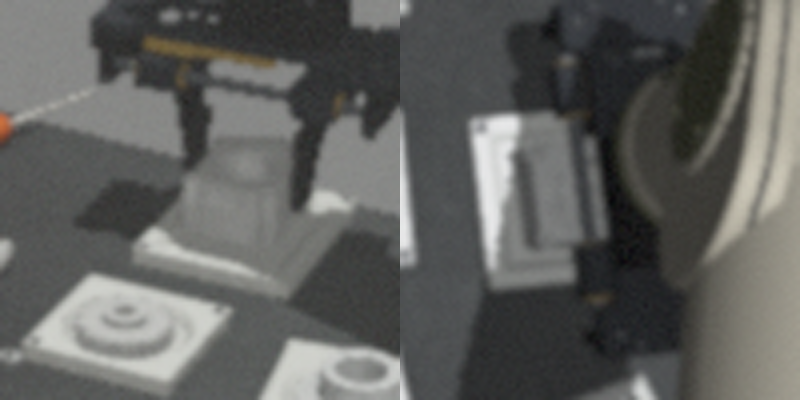

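The housing stands over the pocket in both views, (240,200) on the left and (560,200) on the right. I'll check numerically where its visible end face lies in the nest frame before lowering.

Run:
```python
from h import *
a=np.radians(5.5)
for n in("side6","top6"):
    c=dict(np.load(n+".npz")); W=cloud(c)*1000; im=c["image"].astype(int)
    d=W[...,:2]-[579.2,-385.1]; u=d@[np.cos(a),np.sin(a)]; v=d@[-np.sin(a),np.cos(a)]; z=W[...,2]
    m=(abs(u)<25)&(v>30)&(v<60)&(z>25)&(z<48)&(im.min(-1)>50)
    print(n,"end face v",np.percentile(v[m],[5,25,50,75,95]).round(1),m.sum())
    m=(abs(v)<55)&(u<-20)&(u>-50)&(z>24)&(z<50)&(im.min(-1)>70); print("-x face u",np.percentile(u[m],[2,10,50,90]).round(1) if m.any() else"",m.sum())
    m=(abs(v)<45)&(abs(u)<38)&(z>50)&(z<62)&(im.min(-1)>60); print("top: u",np.percentile(u[m],[2,98]).round(1),"v",np.percentile(v[m],[2,98]).round(1),"z",np.median(z[m]).round(1))
```

```text
side6 end face v [36.8 39.4 41.2 42.6 45.1] 166
-x face u [-39.4 -32.7 -29.5 -23.8] 98
top: u [-30.1  30.3] v [-36.   42.8] z 53.0
top6 end face v [39.9 40.9 41.4 42.1 42.9] 60
-x face u [-30.3 -29.7 -28.5 -21.7] 21
top: u [-28.9  27.7] v [ 4.7 42. ] z 54.2
```

```bash
python3 -m pendant '[{"dp":[0.0065,0,0.02],"rotation":[0,0,0],"jaw":0.6},{"dp":[0.0065,0,0.045],"rotation":[0,0,0],"jaw":0.6},{"dp":[0.0065,0,0.065],"rotation":[0,0,0],"jaw":0.6},{"dp":[0.0065,0,0.078],"rotation":[0,0,0],"jaw":0.6},{"dp":[0.0065,0,0.086],"rotation":[0,0,0],"jaw":0.6},{"dp":[0.0065,0,0.086],"rotation":[0,0,0],"jaw":0.6}]'
python3 -m pendant '[{"dp":[0,0,0.003],"rotation":[0,0,0],"jaw":0.6},{"dp":[0,0,0.006],"rotation":[0,0,0],"jaw":0.6},{"dp":[0,0,0.006],"rotation":[0,0,0],"jaw":0.6}]'
```

```text
time: 30.68
ee_pos: [0.5789, -0.385, 0.0189]
eef_rot: [0.672, 0.74, 0.0, 0.0]
ft_force: [0.2, 0.7, -5.3]
width: 0.0597
grip_force: 34.6
time: 31.05
ee_pos: [0.579, -0.3851, 0.0186]
eef_rot: [0.672, 0.74, -0.0, 0.0]
ft_force: [-2.1, 0.8, 2.8]
width: 0.0597
grip_force: 34.9
```

Contact came at the expected height. I'll release, retreat and look.

```bash
python3 -m pendant '[{"dp":[0,0,0.002],"rotation":[0,0,0],"jaw":0.6},{"dp":[0,0,0.002],"rotation":[0,0,0],"jaw":0.75},{"dp":[0,0,0.002],"rotation":[0,0,0],"jaw":0.85},{"dp":[0,0,0.002],"rotation":[0,0,0],"jaw":1},{"dp":[0,0,0.002],"rotation":[0,0,0],"jaw":1},{"dp":[0,0,0.002],"rotation":[0,0,0],"jaw":1}]'
python3 -m pendant '[{"dp":[0,0,-0.1],"rotation":[0,0,0],"jaw":1},{"dp":[0,0,-0.3],"rotation":[0,0,0],"jaw":1},{"dp":[0,0,-0.6],"rotation":[0,0,0],"jaw":1},{"dp":[0,0,-0.9],"rotation":[0,0,0],"jaw":1},{"dp":[0,0,-1],"rotation":[0,0,0],"jaw":1},{"dp":[0,0,-1],"rotation":[0,0,0],"jaw":1}]'
python3 - <<'E'
from fit import *
c=camera("side"); W=cloud(c)
cv2.imwrite("pics/end.png",cv2.resize(c["image"][160:310,300:480],(720,600),interpolation=2)[...,::-1])
def flat(n,x,y,rx,lo,hi):
    q=W[(np.hypot(W[...,0]-x,W[...,1]-y)<rx)&(W[...,2]>lo)&(W[...,2]<hi)]
    p,*_=np.linalg.lstsq(np.c_[q[:,:2]-[x,y],np.ones(len(q))],q[:,2],rcond=None); print(n,"z",p[2].round(4),"slope deg",np.degrees(p[:2]).round(1),len(q))
flat("housing",.579,-.385,.03,.036,.046); flat("ring",.426,-.078,.025,.0215,.03); flat("flange",.433,-.23,.022,.029,.04); flat("gear",.581,-.232,.029,.0155,.021)
E
```

```text
time: 31.8
ee_pos: [0.5789, -0.385, 0.0176]
eef_rot: [0.672, 0.74, 0.0, 0.0]
ft_force: [0.2, 0.7, 0.4]
width: 0.0861
grip_force: 0.0
time: 32.55
ee_pos: [0.5794, -0.3851, 0.1691]
eef_rot: [0.672, 0.74, 0.0, 0.001]
ft_force: [-0.5, -0.3, -2.0]
width: 0.0873
grip_force: 0.0
housing z 0.0393 slope deg [ 0.3 -0. ] 160
ring z 0.0235 slope deg [-0.3  0.4] 196
flange z 0.032 slope deg [1.  0.5] 104
gear z 0.0177 slope deg [0.3 0.2] 167
```

View pics/end.png

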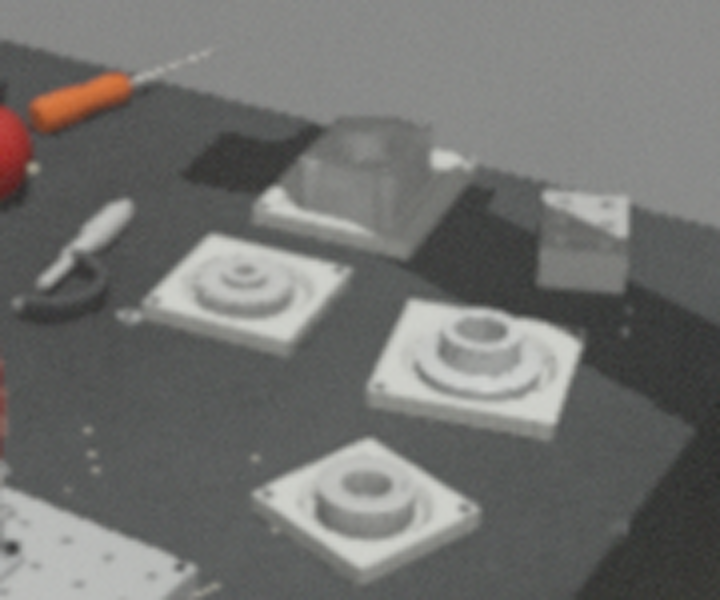

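All four parts sit flat in their nests: housing (365,170), gear (245,285), flange (480,345) and ring (365,500). The steel block and the micrometer are where they were, so I'll hand in.

```bash
python3 -c "from bench import r; print(r.close_job())"
```

```text
the job is handed in; nothing more can be done
None
```

The ring gauge, gear, flange and housing were lifted off in that order, each lies upright and flat in its own nest, the steel block and micrometer were not touched, and the job was handed in at about 33 s.

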